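# Pinch open the sewing tin

## Task

Open the yellow sewing tin whose lid has the pinch catch: squeeze its two opposed spring buttons together, lift the lid off with them squeezed, and set it down right way up in the middle of the cork mat. Let go of the lid only once it stands on the mat: do not let it drop.

Things in the scene. Friction and masses are not known exactly. Their poses are not given: they have to be found in the camera images.
- lid_grip (a point): Centre of the lid's white pinch grip, 18 mm above the lid's plate (yellow, 112 x 102 x 6 mm, on a fixed yellow tin 110 x 100 x 60 mm); 84 mm above the surface at the start. Grip: block 48 mm (x) by 26 mm (y), 30 mm tall, an upright button on its +y and -y sides. x along the block, y along the pinch, z up. The like tin with a plain round knob is not the one; tins and mat change places.
- button_a (a joint): Travel of the spring button on the grip's +y side, m: 0 out, 0.010 fully in (towards -y). A white paddle 30 mm wide (x), 8 thick, from 7 mm above to 41 mm above the plate's underside. Over both paddles 54 mm in y at rest, 34 fully in. Springs push back with 1 to 4 N each; hooks under the plate hold the lid to the tin unless both are in by over 5 mm, best fully in.
- button_b (a joint): The same for the button on the -y side: 0 out, 0.010 fully in (towards +y). Lid with both buttons: about 220 g; a grip of 10 to 25 N holds the buttons in and carries it. Its hooks reach 23 mm below the plate's underside: lift 30 mm or more before going sideways. They are also the feet on which the lid stands, level, with lid_grip then 47 mm above what they stand on.
- mat_center (a point): Middle of the top face of the square cork mat, 140 by 140 by 4 mm, fixed flat on the work surface (top face 4 mm above it). x and y along its edges, z up.
Not all that is in view belongs to the job. What is shaped like the part that bears lid_grip but pink or red is not meant.

How it is judged:
By the outcome, as a careful person would: the job done as asked, in the order asked, and still so for the second after the job is handed in, with the robot touching nothing.
It also fails if it takes over 45 s, if anything falls off the work surface, if the arm or the gripper's body presses on something with over 40 N, if the wrist force passes 120 N, or if a joint passes its speed limit or range.

## Robot

A 6-joint arm with a two-finger parallel gripper is mounted at the origin on the work surface. World frame = base frame: x ahead of the robot, y to its left, z up, the work surface at z = 0. Lengths are in mm, angles in rad, forces in N, time in s.
With the tool pointing down it reaches from about 275 to 975 mm from the base axis. Payload 8.4 kg.
Tool frame: the origin (TCP) lies midway between the tips of the shut fingers; the grasp point (between the pads) lies 19 mm behind it; z points along the fingers, y is the line along which they close (so a half turn about z gives the same grasp; the last joint's range is limited). The gripper opens to 92 mm and grips with 3 to 60 N. Pads are 20 mm wide; open, the fingers measure 128 mm over their backs; the gripper's body (75 mm by 189 mm) begins 69 mm behind the grasp point.
Start: joints at [1.17, 0.353, 1.633, -0, 1.155, -0.002], TCP at [242.694, 575.958, 214.583] pointing down, gripper open.
Joint ranges: [-2.63, 2.63], [-0.92, 2.1], [0.06, 2.66], [-1.3, 4.44], [0, 2.69], [-3.02, 3.02]. Speed limits (rad/s): [2.22, 2.22, 2.79, 3.14, 3.14, 3.14].

## Interface

Orientations are given as a unit quaternion [x, y, z, w].
In Python, from cell import arm gives the robot as it stands.
- The arm moves only by the tool drive_tool, never from a script. Its argument "moves" is one flat list of numbers, 7 for each row, row after row: the shift along the tool's x, y, z as a fraction of full scale, then the turn, a rotation vector about the tool's x, y, z as a fraction of full scale, then the closure, from 0 (fully open) to 1 (shut). In form: [x, y, z, ax, ay, az, grip, x, y, z, ax, ay, az, grip, ...]. A call has 1 to 8 rows; each row shifts and turns the commanded pose from where the row before left it, along the tool's axes as they then stand; what a row does not reach is not made up. Full scale, the value 1, is 0.2 m for a shift and 90 degrees for a turn. A row lasts 1/12 s, in which the tool goes at most 41.7 mm and 7.16 degrees, less where a joint would pass 70% of its speed; a pose out of reach is approached as far as the arm can. A call with a number of a shift or a turn outside -1 to 1 is refused whole. A call with a gripper value outside its range is refused whole. The fingers move at their own pace and stop on an object; "force" is the grip in N (left out, the last holds). Time passes only in rows, so rows that do not move let the fingers close. It gives the time, the measured TCP pose, the force, the opening and the grip force at its end, in the units of the state.
- arm.state(): the state, without advancing time (a new reading comes with each control period).
- arm.grab_frame(name): name is "side" or "top"; returns (picture, depth): 400x640x3 uint8, red, green, blue; 400x640 float32, mm along the optical axis (not along the pixel's ray), 0 where there is no reading.
- arm.camera_model(name): a dict with "fovy" (degrees; the focal length in pixels is half the picture's height over the tangent of half this angle, whatever the lens; pixels are square), "cx", "cy" (the principal point, pixels), "pose" (4x4, takes a point from camera to world coordinates). Camera axes: x right, y down, z forward; pixel columns grow to the right and rows downward; lengths in mm; the calibration is good to about 2 mm. A picture is of the moment at which its call begins. camera_model takes no time and is no camera call.
- arm.hand_in(): hands the job in; it is judged then, once.
The state is a dict: "t": time; "joint_pos": joint angles; "joint_vel": joint speeds; "joint_torque": joint torques, N m; "position": TCP position; "tool_rot": TCP orientation; "wrist_force": force on the tool from outside, world axes, zero at the start; "wrist_torque": the same for the moment, N m; "gripper_width": finger opening in mm; "grasp_force": force on a finger pad.
Only numpy, scipy, OpenCV 4.12 (cv2) and the standard library are available. Lean on these libraries where they do the work, as an engineer would, in place of code of your own. Each camera call takes 0.05 s, during which the arm holds its last target. There are 200 camera calls.

## Working session

There is one attempt and no reset: what is moved stays moved. The work goes in short steps, Python scripts to look and compute and a tool call to move; the robot and the scene stay as the last step left them, time stands still between calls to the robot, and variables do not carry over. Pictures are saved under pics/ and viewed, at most 10 in all, crops included, and the job is handed in when it is done.

Besides the shell and the picture viewer there is one more tool, called after "Emit:" by a JSON object that holds its "name" and its "arguments". drive_tool: Moves the arm, as the interface text tells. Shift numbers are shares of 0.2 m and turn numbers shares of 90 degrees, none past 1 either way. Its arguments: {"type":"object","properties":{"moves":{"type":"array"},"force":{"type":"number"}},"required":["moves"]}

```bash
mkdir -p pics
python3 - <<'E'
from cell import arm
import cv2,numpy as np
for n in ("top","side"):
    p,d=arm.grab_frame(n); np.savez(f"{n}0.npz",p=p,d=d); cv2.imwrite(f"pics/{n}0.png",p[:,:,::-1])
    m=arm.camera_model(n); print(n,m["fovy"],m["cx"],m["cy"],np.round(m["pose"],3).tolist(), {k:v for k,v in m.items() if k not in("pose",)})
s=arm.state(); print(s["t"],s["position"],s["tool_rot"],s["gripper_width"])
E
```

```text
top 52.57371684045802 311.9504605649897 194.5535354942645 [[-0.011, -0.982, 0.188, 306.638], [-1.0, 0.01, -0.007, -74.223], [0.005, -0.188, -0.982, 1063.63], [0.0, 0.0, 0.0, 1.0]] {'fovy': 52.57371684045802, 'cx': 311.9504605649897, 'cy': 194.5535354942645}
side 55.94520098186273 320.58487551955216 204.18453790771164 [[0.914, -0.264, 0.309, 168.717], [-0.406, -0.555, 0.726, -878.393], [-0.02, -0.789, -0.614, 739.56], [0.0, 0.0, 0.0, 1.0]] {'fovy': 55.94520098186273, 'cx': 320.58487551955216, 'cy': 204.18453790771164}
0.1 [242.54328348 575.57172915 213.95855058] [ 1.98069536e-01  9.80187791e-01 -5.84328113e-04 -1.13030726e-04] 92.0564947549608
```

View pics/top0.png

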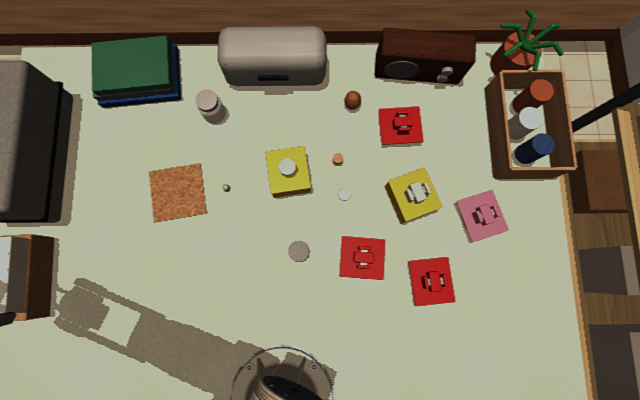

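View pics/side0.png

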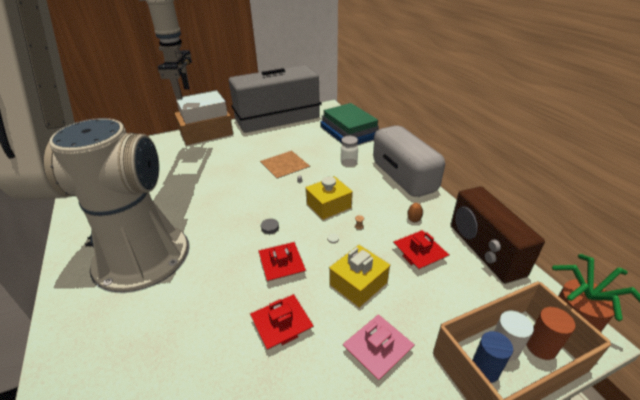

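The top view shows the pinch-grip yellow tin near (415,194), the plain-knob yellow tin near (288,170), and the cork mat near (178,192). Red and pink ones are decoys.

```bash
cat > h.py <<'E'
import numpy as np,cv2
from cell import arm
def cloud(n,d):
    m=arm.camera_model(n);f=200/np.tan(np.radians(m["fovy"]/2))
    v,u=np.mgrid[:400,:640]
    P=np.stack([(u-m["cx"])/f*d,(v-m["cy"])/f*d,d],-1)
    T=m["pose"]; W=P@T[:3,:3].T+T[:3,3]; W[d<=0]=np.nan
    return W
def rect(pts):
    (c,s,a)=cv2.minAreaRect(pts.astype(np.float32)); return np.round(c,1),np.round(s,1),round(a,1)
E
python3 - <<'E'
from h import *
for n,bl,bm in (("top",(380,445,160,230),(140,215,155,230)),("side",(322,395,235,310),(255,315,145,180))):
    z=np.load(f"{n}0.npz");p,d=z["p"],z["d"];W=cloud(n,d)
    hsv=cv2.cvtColor(p,cv2.COLOR_RGB2HSV)
    def box(b):
        M=np.zeros((400,640),bool);M[b[2]:b[3],b[0]:b[1]]=1;return M
    h=W[...,2]
    B=box(bl)
    pl=B&(abs(h-66)<7)
    print(n,"plate",rect(W[pl][:,:2]),np.median(h[pl]),pl.sum())
    g=B&(h>84); print("grip",rect(W[g][:,:2]),W[g].mean(0).round(1),np.nanmax(h[B]).round(1),g.sum())
    g2=B&(h>94);print("top of grip z",np.nanpercentile(h[g2],[10,50,90]) if g2.any() else 0, rect(W[g2][:,:2]) if g2.any() else 0)
    c=box(bm)&(hsv[...,0]<18)&(hsv[...,1]>90)&(hsv[...,2]>90)
    k=cv2.morphologyEx(c.astype(np.uint8),cv2.MORPH_OPEN,np.ones((3,3)))>0
    print("mat",rect(W[k][:,:2]),np.nanmedian(h[k]),k.sum())
    cv2.imwrite(f"pics/c_{n}.png",cv2.resize(p[bl[2]:bl[3],bl[0]:bl[1],::-1],None,fx=7,fy=7,interpolation=cv2.INTER_CUBIC))
E
```

```text
top plate (array([ 498.7, -338.7]), array([112.3, 102.5]), 20.4) 65.62642138364254 1377
grip (array([ 498.2, -338.7]), array([47.8, 54.7]), 21.4) [ 497.9 -338.1   95.8] 104.7 354
top of grip z [ 94.70318793  97.06560792 101.45954025] (array([ 498. , -338.7]), array([47.4, 54.2]), 22.8)
mat (array([521.1, 279. ]), array([146.7, 131.8]), 12.8) 3.283740927306667 2687
side plate (array([ 495.4, -339.6]), array([113.9, 103.2]), 20.3) 63.796701058422514 1081
grip (array([ 495.5, -340.5]), array([49.7, 54.8]), 21.0) [ 493.2 -343.1   93.2] 101.4 346
top of grip z [94.25758169 96.13073957 99.56088661] (array([ 495.2, -340.3]), array([43. , 55.6]), 24.4)
mat (array([512.3, 277.5]), array([144.1, 118.4]), 18.6) 1.6461751183932165 717
```

View pics/c_top.png

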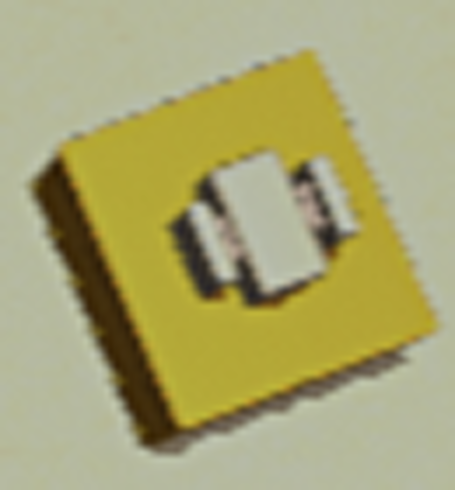

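Run:
```python
from h import *
for n,b,s0 in (("top",(135,220,150,235),(178,192)),("side",(250,320,140,185),(285,164))):
    z=np.load(f"{n}0.npz");p,d=z["p"],z["d"];W=cloud(n,d)
    lab=cv2.cvtColor(p,cv2.COLOR_RGB2LAB).astype(float)
    M=np.zeros((400,640),np.uint8);s=slice(b[2],b[3]),slice(b[0],b[1])
    M[s]=(lab[s][...,1]>136)
    M=cv2.morphologyEx(M,cv2.MORPH_CLOSE,np.ones((5,5)));M=cv2.morphologyEx(M,cv2.MORPH_OPEN,np.ones((3,3)))
    # intersect rays with z=4
    m=arm.camera_model(n);f=200/np.tan(np.radians(m["fovy"]/2));T=m["pose"]
    v,u=np.nonzero(M);r=np.c_[(u-m["cx"])/f,(v-m["cy"])/f,np.ones(len(u))]@T[:3,:3].T
    X=T[:3,3]+r*((4-T[2,3])/r[:,2])[:,None]
    print(n,rect(X[:,:2]),X.mean(0),rect(W[M>0][:,:2]),np.nanmedian(W[M>0],0))
```

```text
top (array([520.6, 277.5]), array([138.6, 138.5]), 9.1) [519.81632726 277.58005833   4.        ] (array([520.9, 278.6]), array([143.6, 133.4]), 11.6) [520.12725761 277.99136123   3.28574921]
side (array([518.2, 274.9]), array([131.8, 133.8]), 9.1) [517.09290752 272.47302298   4.        ] (array([522.2, 281.8]), array([131.9, 131. ]), 12.7) [517.36200003 274.46663531   1.6455116 ]
```

Emit:
{"name": "drive_tool", "arguments": {"moves": [-0.123, -0.155, 0, 0, 0, 0, 0, -0.123, -0.155, 0, 0, 0, 0, 0, -0.123, -0.155, 0, 0, 0, 0, 0, -0.123, -0.155, 0, 0, 0, 0, 0, -0.123, -0.155, 0, 0, 0, 0, 0, -0.123, -0.155, 0, 0, 0, 0, 0, -0.123, -0.155, 0, 0, 0, 0, 0, -0.123, -0.155, 0, 0, 0, 0, 0]}}

```text
t: 0.77
position: [327.5, 269.1, 214.4]
tool_rot: [0.198, 0.98, -0.0, -0.0]
wrist_force: [0.9, -0.9, -0.1]
gripper_width: 91.9
grasp_force: 0.0
```

Emit:
{"name": "drive_tool", "arguments": {"moves": [-0.123, -0.155, 0, 0, 0, 0, 0, -0.123, -0.155, 0, 0, 0, 0, 0, -0.123, -0.155, 0, 0, 0, 0, 0, -0.123, -0.155, 0, 0, 0, 0, 0, -0.123, -0.155, 0, 0, 0, 0, 0, -0.123, -0.155, 0, 0, 0, 0, 0, -0.123, -0.155, 0, 0, 0, 0, 0, -0.123, -0.155, 0, 0, 0, 0, 0]}}

```text
t: 1.43
position: [412.7, -36.0, 214.6]
tool_rot: [0.198, 0.98, 0.0, 0.0]
wrist_force: [1.2, 0.5, 0.4]
gripper_width: 91.8
grasp_force: 0.0
```

Emit:
{"name": "drive_tool", "arguments": {"moves": [-0.123, -0.155, 0, 0, 0, 0, 0, -0.123, -0.155, 0, 0, 0, 0, 0, -0.123, -0.155, 0, 0, 0, 0, 0, -0.123, -0.155, 0, 0, 0, 0, 0, -0.123, -0.155, 0, 0, 0, 0, 0, -0.123, -0.155, 0, 0, 0, 0, 0, -0.123, -0.155, 0, 0, 0, 0, 0, -0.123, -0.155, 0, 0, 0, 0, 0]}}

```text
t: 2.1
position: [497.7, -340.9, 214.2]
tool_rot: [0.198, 0.98, 0.0, -0.0]
wrist_force: [0.8, -0.2, 0.4]
gripper_width: 91.9
grasp_force: 0.0
```

Emit:
{"name": "drive_tool", "arguments": {"moves": [0, 0, 0, 0, 0, -0.07, 0, 0, 0, 0, 0, 0, -0.07, 0, 0, 0, 0, 0, 0, -0.07, 0, 0, 0, 0, 0, 0, -0.07, 0, 0, 0, 0, 0, 0, -0.07, 0, 0, 0, 0, 0, 0, -0.07, 0, 0, 0, 0, 0, 0, -0.06, 0, 0, 0, 0, 0, 0, 0, 0]}}

```text
t: 2.77
position: [497.6, -338.8, 214.2]
tool_rot: [-0.179, 0.984, 0.0, -0.0]
wrist_force: [-0.1, 0.0, 0.2]
gripper_width: 92.2
grasp_force: 0.0
```

Emit:
{"name": "drive_tool", "arguments": {"moves": [0, 0, 0.12, 0, 0, 0, 0, 0, 0, 0.12, 0, 0, 0, 0, 0, 0, 0.12, 0, 0, 0, 0, 0, 0, 0.12, 0, 0, 0, 0, 0, 0, 0.1, 0, 0, 0, 0, 0, 0, 0.08, 0, 0, 0, 0, 0, 0, 0.05, 0, 0, 0, 0, 0, 0, 0, 0, 0, 0, 0], "force": 20}}

```text
t: 3.43
position: [496.5, -338.0, 70.3]
tool_rot: [-0.176, 0.984, 0.001, -0.001]
wrist_force: [-0.7, 0.4, -1.4]
gripper_width: 91.8
grasp_force: 0.0
```

Emit:
{"name": "drive_tool", "arguments": {"moves": [0, 0, 0, 0, 0, 0, 1, 0, 0, 0, 0, 0, 0, 1, 0, 0, 0, 0, 0, 0, 1, 0, 0, 0, 0, 0, 0, 1, 0, 0, 0, 0, 0, 0, 1, 0, 0, 0, 0, 0, 0, 1, 0, 0, 0, 0, 0, 0, 1, 0, 0, 0, 0, 0, 0, 1], "force": 20}}

```text
t: 4.1
position: [498.1, -339.0, 73.0]
tool_rot: [-0.177, 0.984, -0.0, 0.0]
wrist_force: [-1.2, 0.6, 4.3]
gripper_width: 40.8
grasp_force: 3.1
```

Run:
```python
from h import *
p,d=arm.grab_frame("side");cv2.imwrite("pics/s1.png",cv2.resize(p[130:330,260:480,::-1],None,fx=3,fy=2.9))
s=arm.state();print(s["t"],s["position"],s["gripper_width"],s["grasp_force"],s["wrist_force"],s["wrist_torque"])
```

```text
4.15 [ 498.11345859 -339.10369289   73.03855137] 36.85292139008412 3.7055569142103195 [-0.08515331  1.33368776  5.14784565] [0.17894215 0.17600468 0.03233292]
```

View pics/s1.png

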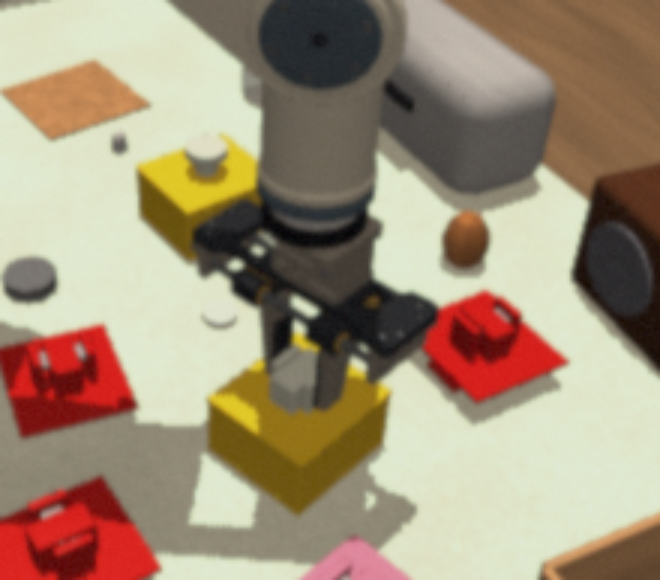

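The close view shows the fingers either side of the white grip, at about (305,370), with the buttons still going in. I'll let the fingers finish closing.

Emit:
{"name": "drive_tool", "arguments": {"moves": [0, 0, 0, 0, 0, 0, 1, 0, 0, 0, 0, 0, 0, 1, 0, 0, 0, 0, 0, 0, 1, 0, 0, 0, 0, 0, 0, 1]}}

```text
t: 4.48
position: [497.9, -338.7, 73.2]
tool_rot: [-0.177, 0.984, 0.0, 0.0]
wrist_force: [-1.2, 2.2, 7.4]
gripper_width: 33.4
grasp_force: 20.0
```

Emit:
{"name": "drive_tool", "arguments": {"moves": [0, 0, -0.02, 0, 0, 0, 1, 0, 0, -0.03, 0, 0, 0, 1, 0, 0, -0.05, 0, 0, 0, 1, 0, 0, -0.1, 0, 0, 0, 1, 0, 0, -0.1, 0, 0, 0, 1, 0, 0, -0.1, 0, 0, 0, 1, 0, 0, -0.1, 0, 0, 0, 1, 0, 0, -0.1, 0, 0, 0, 1]}}

```text
t: 5.15
position: [497.7, -338.9, 194.2]
tool_rot: [-0.177, 0.984, -0.0, 0.0]
wrist_force: [0.3, -0.5, -2.3]
gripper_width: 33.3
grasp_force: 20.0
```

Run:
```python
from h import *
p,d=arm.grab_frame("side");cv2.imwrite("pics/s2.png",cv2.resize(p[80:330,260:480,::-1],None,fx=2.4,fy=2.4))
s=arm.state();print(s["t"],s["position"],s["gripper_width"],s["grasp_force"],s["wrist_force"],s["wrist_torque"])
```

```text
5.2 [ 499.50595076 -340.13470449  198.35783689] 32.60030984814233 19.989867210388184 [ 0.9794632  -0.88604255  0.78357227] [-0.04717426 -0.04424938  0.02542403]
```

View pics/s2.png

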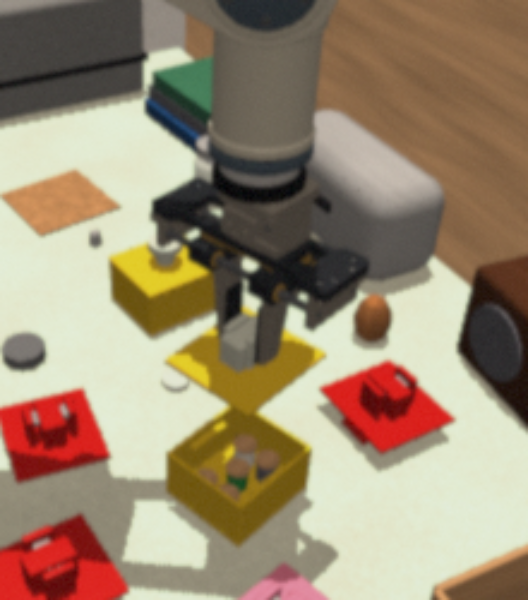

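The lid, held level at about (245,360), is clear of the open tin. Next I carry it to the mat.

Emit:
{"name": "drive_tool", "arguments": {"moves": [-0.02, 0.05, 0, 0, 0, 0, 1, -0.049, 0.1187, 0, 0, 0, 0, 1, -0.049, 0.1187, 0, 0, 0, 0, 1, -0.049, 0.1187, 0, 0, 0, 0, 1, -0.049, 0.1187, 0, 0, 0, 0, 1, -0.049, 0.1187, 0, 0, 0, 0, 1, -0.049, 0.1187, 0, 0, 0, 0, 1, -0.049, 0.1187, 0, 0, 0, 0, 1]}}

```text
t: 5.87
position: [503.4, -146.4, 191.1]
tool_rot: [-0.177, 0.984, 0.001, -0.001]
wrist_force: [-0.0, -0.6, -2.4]
gripper_width: 33.0
grasp_force: 20.0
```

Emit:
{"name": "drive_tool", "arguments": {"moves": [-0.049, 0.1187, 0, 0, 0, 0, 1, -0.049, 0.1187, 0, 0, 0, 0, 1, -0.049, 0.1187, 0, 0, 0, 0, 1, -0.049, 0.1187, 0, 0, 0, 0, 1, -0.049, 0.1187, 0, 0, 0, 0, 1, -0.049, 0.1187, 0, 0, 0, 0, 1, -0.049, 0.1187, 0, 0, 0, 0, 1, -0.049, 0.1187, 0, 0, 0, 0, 1]}}

```text
t: 6.53
position: [510.5, 58.5, 191.1]
tool_rot: [-0.177, 0.984, 0.0, -0.001]
wrist_force: [1.0, -0.5, -2.6]
gripper_width: 32.5
grasp_force: 20.0
```

Emit:
{"name": "drive_tool", "arguments": {"moves": [-0.049, 0.1187, 0, 0, 0, 0, 1, -0.049, 0.1187, 0, 0, 0, 0, 1, -0.049, 0.1187, 0, 0, 0, 0, 1, -0.049, 0.1187, 0, 0, 0, 0, 1, -0.049, 0.1187, 0, 0, 0, 0, 1, -0.049, 0.1187, 0, 0, 0, 0, 1, -0.049, 0.1187, 0, 0, 0, 0, 1, -0.03, 0.07, 0, 0, 0, 0, 1]}}

```text
t: 7.2
position: [518.0, 254.0, 191.1]
tool_rot: [-0.177, 0.984, 0.0, -0.001]
wrist_force: [-0.1, 0.1, -2.8]
gripper_width: 32.7
grasp_force: 20.0
```

Emit:
{"name": "drive_tool", "arguments": {"moves": [0, 0, 0, 0, 0, 0.04, 1, 0, 0, 0, 0, 0, 0.04, 1, 0, 0, 0, 0, 0, 0.046, 1, 0, 0, 0, 0, 0, 0, 1, 0, 0, 0, 0, 0, 0, 1]}}

```text
t: 7.62
position: [518.7, 251.4, 191.8]
tool_rot: [-0.08, 0.997, -0.0, -0.001]
wrist_force: [0.7, 0.5, -1.9]
gripper_width: 32.9
grasp_force: 20.0
```

Run:
```python
from h import *
out=[]
for n in("top","side"):
    p,d=arm.grab_frame(n);W=cloud(n,d);np.savez(f"{n}3.npz",p=p,d=d)
    hsv=cv2.cvtColor(p,cv2.COLOR_RGB2HSV);k=(abs(hsv[...,0].astype(int)-27)<7)&(hsv[...,1]>150)&(W[...,1]>180)&(W[...,2]>100)&(np.abs(W[...,0]-520)<110)&(W[...,1]<370)
    print(n,k.sum(),np.nanmedian(W[k],0),rect(W[k][:,:2]) if k.sum()>5 else 0)
    c=p[100:280,100:280] if n=="top" else p[40:220,200:380]
    out.append(cv2.resize(c[:,:,::-1],(400,400)))
cv2.imwrite("pics/s3.png",np.hstack(out))
s=arm.state();print(s["t"],s["position"],s["tool_rot"],s["gripper_width"],s["grasp_force"],s["wrist_force"])
```

```text
top 246 [478.2376589  281.51566661 183.76931341] (array([506.4, 249.1]), array([ 82.4, 125.9]), 47.6)
side 336 [504.22772196 231.35556001 182.40784367] (array([516.4, 247.7]), array([112.2, 105.1]), 9.3)
7.7167 [519.02273719 251.47757762 192.13630359] [-7.95506167e-02  9.96830753e-01 -1.51149764e-04 -3.56241842e-04] 32.785252477717805 19.98897671699524 [-0.02772475 -0.0505726  -2.5808986 ]
```

View pics/s3.png

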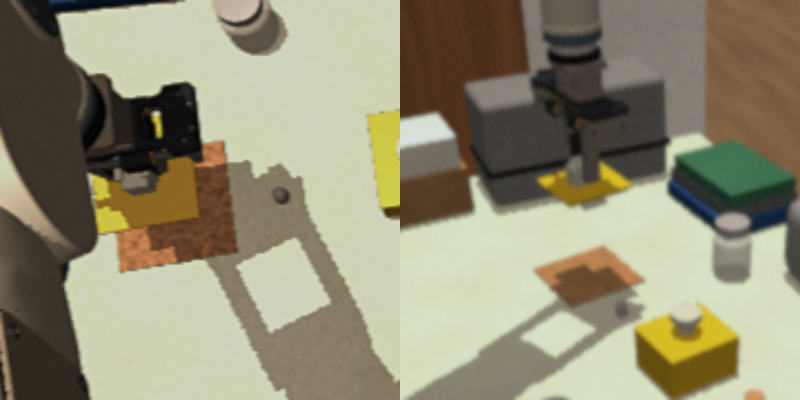

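The lid, seen at (145,195) left and (585,185) right, is held level but about 25 mm short of the mat's centre in y. I'll correct that and descend.

Emit:
{"name": "drive_tool", "arguments": {"moves": [-0.0125, 0.0635, 0, 0, 0, 0, 1, -0.0125, 0.0635, 0, 0, 0, 0, 1, 0, 0, 0.12, 0, 0, 0, 1, 0, 0, 0.15, 0, 0, 0, 1, 0, 0, 0.15, 0, 0, 0, 1, 0, 0, 0.12, 0, 0, 0, 1, 0, 0, 0.08, 0, 0, 0, 1, 0, 0, 0, 0, 0, 0, 1]}}

```text
t: 8.38
position: [518.2, 277.5, 65.0]
tool_rot: [-0.079, 0.997, -0.001, -0.003]
wrist_force: [-2.0, -0.6, -2.5]
gripper_width: 32.7
grasp_force: 20.0
```

Run:
```python
from h import *
for n in("side",):
    p,d=arm.grab_frame(n);W=cloud(n,d)
    hsv=cv2.cvtColor(p,cv2.COLOR_RGB2HSV);k=(abs(hsv[...,0].astype(int)-27)<7)&(hsv[...,1]>150)&(W[...,2]>35)&(np.abs(W[...,0]-520)<110)&(abs(W[...,1]-275)<100)
    print(n,k.sum(),np.nanmedian(W[k],0),rect(W[k][:,:2]) if k.sum()>5 else 0)
s=arm.state();print(s["t"],s["position"],s["tool_rot"],s["gripper_width"],s["grasp_force"],s["wrist_force"])
```

```text
side 298 [504.03868427 254.75904874  55.35935905] (array([515.7, 273.8]), array([109.7, 101.9]), 9.3)
8.4333 [519.23143349 277.95413967  66.95695719] [-7.90154929e-02  9.96872012e-01 -5.77217834e-04 -1.55248928e-03] 33.20646382070613 19.989166259765625 [ 0.01120626  0.90957347 -2.39512478]
```

Emit:
{"name": "drive_tool", "arguments": {"moves": [-0.005, 0, 0.03, 0, 0, 0, 1, 0, 0, 0.03, 0, 0, 0, 1, 0, 0, 0.025, 0, 0, 0, 1, 0, 0, 0.02, 0, 0, 0, 1, 0, 0, 0, 0, 0, 0, 1, 0, 0, 0, 0, 0, 0, 1]}}

```text
t: 8.93
position: [521.3, 277.7, 47.6]
tool_rot: [-0.079, 0.997, -0.0, -0.0]
wrist_force: [0.4, 0.6, -2.6]
gripper_width: 32.8
grasp_force: 20.0
```

Emit:
{"name": "drive_tool", "arguments": {"moves": [0, 0, 0.01, 0, 0, 0, 1, 0, 0, 0, 0, 0, 0, 1, 0, 0, 0.005, 0, 0, 0, 1, 0, 0, 0, 0, 0, 0, 1]}}

```text
t: 9.27
position: [521.3, 277.7, 44.6]
tool_rot: [-0.079, 0.997, -0.0, 0.0]
wrist_force: [-0.0, 0.5, -2.7]
gripper_width: 32.9
grasp_force: 20.0
```

Emit:
{"name": "drive_tool", "arguments": {"moves": [0, 0, 0.01, 0, 0, 0, 1, 0, 0, 0, 0, 0, 0, 1, 0, 0, 0.005, 0, 0, 0, 1, 0, 0, 0, 0, 0, 0, 1]}}

```text
t: 9.6
position: [521.3, 277.7, 41.4]
tool_rot: [-0.079, 0.997, -0.0, -0.0]
wrist_force: [-0.0, 0.6, -1.6]
gripper_width: 32.7
grasp_force: 20.0
```

Emit:
{"name": "drive_tool", "arguments": {"moves": [0, 0, 0.004, 0, 0, 0, 1, 0, 0, 0, 0, 0, 0, 1, 0, 0, 0, 0, 0, 0, 1]}}

```text
t: 9.85
position: [521.3, 277.7, 40.8]
tool_rot: [-0.079, 0.997, -0.0, -0.0]
wrist_force: [0.2, -0.2, -2.1]
gripper_width: 32.8
grasp_force: 20.0
```

Emit:
{"name": "drive_tool", "arguments": {"moves": [0, 0, 0.004, 0, 0, 0, 1, 0, 0, 0, 0, 0, 0, 1, 0, 0, 0, 0, 0, 0, 1]}}

```text
t: 10.1
position: [521.4, 277.8, 40.0]
tool_rot: [-0.079, 0.997, 0.0, 0.0]
wrist_force: [0.3, -0.4, -2.6]
gripper_width: 33.0
grasp_force: 20.0
```

Emit:
{"name": "drive_tool", "arguments": {"moves": [0, 0, 0.004, 0, 0, 0, 1, 0, 0, 0, 0, 0, 0, 1, 0, 0, 0, 0, 0, 0, 1]}}

```text
t: 10.35
position: [521.5, 277.8, 39.9]
tool_rot: [-0.079, 0.997, 0.0, 0.0]
wrist_force: [-1.8, -1.0, 7.1]
gripper_width: 33.1
grasp_force: 20.0
```

Contact: the wrist force turned to +7 N at the expected height. Now I release and retreat.

Emit:
{"name": "drive_tool", "arguments": {"moves": [0, 0, 0, 0, 0, 0, 0.6, 0, 0, 0, 0, 0, 0, 0.5, 0, 0, 0, 0, 0, 0, 0.4, 0, 0, 0, 0, 0, 0, 0.3, 0, 0, 0, 0, 0, 0, 0.1, 0, 0, 0, 0, 0, 0, 0, 0, 0, 0, 0, 0, 0, 0, 0, 0, 0, 0, 0, 0]}}

```text
validation failed for argument at $.mo...
```

Emit:
{"name": "drive_tool", "arguments": {"moves": [0, 0, 0, 0, 0, 0, 0, 0, 0, 0, 0, 0, 0, 0, 0, 0, 0, 0, 0, 0, 0, 0, 0, 0, 0, 0, 0, 0]}}

```text
t: 10.68
position: [521.4, 277.8, 39.2]
tool_rot: [-0.079, 0.997, 0.0, 0.0]
wrist_force: [1.1, 0.1, -0.5]
gripper_width: 57.6
grasp_force: 0.0
```

Emit:
{"name": "drive_tool", "arguments": {"moves": [0, 0, 0, 0, 0, 0, 0, 0, 0, 0, 0, 0, 0, 0, 0, 0, 0, 0, 0, 0, 0, 0, 0, 0, 0, 0, 0, 0, 0, 0, -0.03, 0, 0, 0, 0, 0, 0, -0.05, 0, 0, 0, 0, 0, 0, -0.1, 0, 0, 0, 0, 0, 0, -0.1, 0, 0, 0, 0]}}

```text
t: 11.35
position: [521.0, 277.6, 96.1]
tool_rot: [-0.079, 0.997, -0.0, -0.0]
wrist_force: [0.2, 1.0, 0.2]
gripper_width: 91.9
grasp_force: 0.0
```

Emit:
{"name": "drive_tool", "arguments": {"moves": [0, 0, -0.15, 0, 0, 0, 0, 0, 0, -0.15, 0, 0, 0, 0, 0, 0, -0.15, 0, 0, 0, 0, 0, -0.2, 0, 0, 0, 0, 0, 0, -0.2, 0, 0, 0, 0, 0, 0, -0.2, 0, 0, 0, 0, 0, 0, -0.2, 0, 0, 0, 0, 0, 0, 0, 0, 0, 0, 0, 0]}}

```text
t: 12.02
position: [547.1, 114.2, 186.4]
tool_rot: [-0.077, 0.997, -0.001, 0.001]
wrist_force: [-0.2, 0.4, 0.9]
gripper_width: 92.1
grasp_force: 0.0
```

Run:
```python
from h import *
out=[]
for n in("top","side"):
    p,d=arm.grab_frame(n);W=cloud(n,d)
    hsv=cv2.cvtColor(p,cv2.COLOR_RGB2HSV);k=(abs(hsv[...,0].astype(int)-27)<7)&(hsv[...,1]>150)&(W[...,2]>15)&(W[...,2]<60)&(np.abs(W[...,0]-520)<110)&(abs(W[...,1]-275)<100)
    print(n,k.sum(),np.nanmedian(W[k],0),np.nanpercentile(W[k][:,2],[5,95]),rect(W[k][:,:2]) if k.sum()>5 else 0)
    c=p[120:260,110:250] if n=="top" else p[90:230,220:360]
    out.append(cv2.resize(c[:,:,::-1],(400,400)))
cv2.imwrite("pics/s4.png",np.hstack(out))
s=arm.state();print(s["t"],s["position"],s["gripper_width"],s["wrist_force"])
```

```text
top 0 [nan nan nan] nan 0
side 309 [502.00655948 253.44139992  30.47289288] [27.50542983 32.93136873] (array([518., 272.]), array([109.6, 100.6]), 9.2)
12.1167 [546.77210219 118.49344873 186.20670333] 91.90543572673494 [-1.04028887  0.08522386 -0.34039426]
  return np.nanmean(a, axis, out=out, keepdims=keepdims)
  return np.nanmean(a, axis, out=out, keepdims=keepdims)
```

View pics/s4.png

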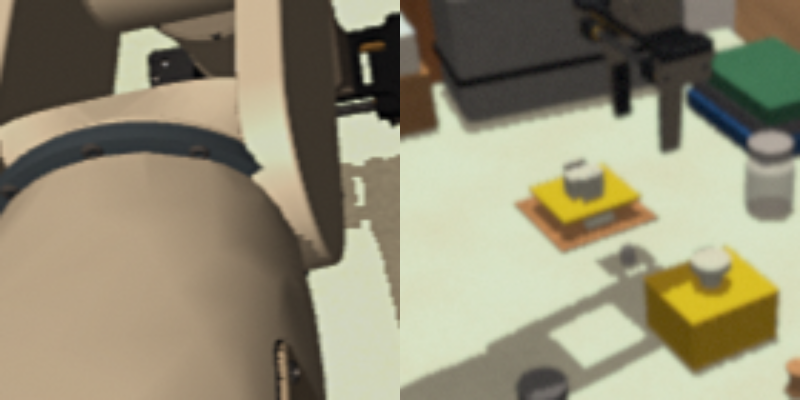

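The side view shows the lid standing level in the middle of the mat, near (585,195), with the gripper well clear. My last retreat call had a zero missing, which turned part of the lift into a sideways move, but this was high up and touched nothing.

```bash
python3 -c "
from cell import arm
print(arm.hand_in())"
```

```text
the job is handed in; nothing more can be done
None
```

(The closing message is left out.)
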